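Load the drilling jig and close it up

TASK

Lay the long wooden block flat in the drilling jig's nest, then push the swinging end gate shut until it snaps into its catch. Then swing the drill plate over by its tongue, let go of it while the tongue is still a few centimetres up, and press it home from above until it snaps into its catch, without leaning on it hard. Leave the two other pieces of wood and the jar where they are.

Things in the scene. Friction and masses are not known exactly. Their poses are not given: they have to be found in the camera images.
- jig: Box jig for drilling wooden blocks, fixed to the bench: plywood base 250 x 210 x 12 mm, aluminium fittings. Origin on its underside below the nest's middle; at yaw 0 x points away from the robot, y to the left, z up; the sizes below are in its axes. At its far side two hinge ears stand at x = 89..111 mm, |y| = 37..49 mm, up to z = 60 mm
- nest (a point): Middle of the nest floor (jig x = y = 0, z = 12 mm), axes as the jig's. The block lies along y. Four fences 12 mm high above the floor, at |y| = 37..63 mm, have inner faces at x = +-25.5 mm; between them the sides are open for fingers. The end stop's face is at y = +71.5 mm (22 mm high); the shut gate's inner face is at y = -72.5 mm
- leaf (a joint): Angle (rad) of the drill plate: aluminium, 135 x 70 x 8 mm, two steel bushes, a dark tongue 18 mm wide and 12 mm thick as handle; hinged at the jig's far side. 0 = level over the block (1 mm above it), 1.57 upright, up to 2.0 leaning away. Stays where left. From 0.06 its nose rides over the sprung catch (about 13 N down at the tongue); past 0.026 it snaps to a hard stop at 0
- leaf_handle (a point): Point near the end of the drill plate's tongue, 175 mm from the hinge axis (the tongue spans 132 to 187 mm, its round steel nose ends at 195 mm); axes turn with the plate: x points to the hinge, y along the hinge axis, z out of the face that is uppermost when shut
- leaf_hinge (a point): Point on the drill plate's hinge axis, at jig x = 100, y = 0, z = 49 mm; axes turn with the plate
- leaf_catch (a point): Top centre of the dark post with the drill plate's sprung catch, near side of the jig: post 14 x 30 mm (x, y), its top at jig x = -111.5, y = 0, z = 66 mm
- gate (a joint): Angle (rad) of the gate, an upright aluminium plate 120 mm wide, z = 14 to 72 mm, 8 mm thick, at the nest's right (-y) end. 0 = shut across the nest's end, free edge towards the robot; it opens outwards (free edge to -y), up to 1.7. Stays where left. From 0.09 its edge rides over the sprung catch (about 15 N at 90 mm from the pin); past 0.04 it snaps to a hard stop at 0
- gate_edge (a point): Point to push: middle of the gate's thickness and height, 90 mm from its pin; axes turn with the gate: x points to the pin, -y outwards (the outer face is 4 mm out)
- gate_hinge (a point): Point on the gate's upright pin at half height, jig x = 60, y = -76.5, z = 43 mm; axes turn with the gate
- gate_catch (a point): Top centre of the dark post with the gate's sprung catch: post 14 x 24 mm (x, y), its top at jig x = -86.5, y = -81.5, z = 68 mm
- blank: The long wooden block to load, 140 x 45 x 32 mm (along its x, y, z), 0.11 kg, light wood. Origin at the centre of its underside
- short_offcut: A shorter block of the same wood, 78 x 45 x 32 mm; leave it. Origin at the centre of its underside
- thin_strip: A thin strip of the same wood, 185 x 30 x 14 mm; leave it. Origin at the centre of its underside
- jar: A closed jar, 64 mm across and 85 mm high; leave it. Origin at the centre of its underside
There are look-alikes about, which are no part of the job. Leave any purple or turquoise look-alike of the blank alone.

How it is judged (in metres and radians):
On the way, in this order (a step that is already met when the one before it is completed fails the run):
1. the long block lies flat in the nest, between the fences (z of blank in the frame of jig below 0.0155 m and x of blank in the frame of jig between -0.006 and 0.006 m and y of blank in the frame of jig between -0.03 and 0.006 m and angle between the x axis of blank and the y axis of jig, either way round below 0.12 rad), for 0.2 s.
2. the gate is shut and held by its catch (value of joint gate below 0.025 rad), for 0.2 s.
3. the leaf is down and held by its catch (value of joint leaf below 0.015 rad), for 0.2 s.
At the end, for the whole second after the job is handed in: The long block lies flat on the nest floor between fences, stop and gate (within 6 mm of its middle each way, under 3.5 mm of lift, within 0.12 rad of its line), the gate is shut in its catch (under 0.025 rad), the leaf is down in its catch (under 0.015 rad), and the block is at rest (z of blank in the frame of jig between 0.009 and 0.0155 m and x of blank in the frame of jig between -0.006 and 0.006 m and y of blank in the frame of jig between -0.006 and 0.006 m and angle between the x axis of blank and the y axis of jig, either way round below 0.12 rad and value of joint gate below 0.025 rad and value of joint leaf below 0.015 rad and linear speed of blank below 0.01 m/s); the robot touches nothing.
It fails at once if near its catch (below 0.12 rad) the drill plate is still squeezed or is pressed hard: fingers or arm on the jig with more than 70 N (value of joint leaf below 0.12 rad and contact force between any of the fingers, the arm and jig above 70 N).
It fails at once if another piece of wood or the jar is moved more than 30 mm (distance of any of short_offcut, thin_strip, jar from where it was at the start of the episode above 0.03 m).
It also fails if it takes over 72 s, if anything falls off the work surface, if the arm or the gripper's body presses on something with over 40 N, if the wrist force passes 120 N, or if a joint passes its speed limit or range.

ROBOT

A 6-joint arm with a two-finger parallel gripper is mounted at the origin on the work surface. World frame = base frame: x ahead of the robot, y to its left, z up, the work surface at z = 0. Lengths are in mm, angles in rad, forces in N, time in s.
With the tool pointing down it reaches from about 350 to 775 mm from the base axis. Payload 7.3 kg.
Tool frame: the origin (TCP) lies at the centre of the arm's flange, where the gripper is bolted on; the fingertips stand 178 mm ahead of it and the grasp point (between the pads) lies 159 mm ahead of it; z points along the fingers, y is the direction in which the jaws open and shut (so a half turn about z gives the same grasp; the last joint's range is limited). The gripper opens to 92 mm and grips with 3 to 60 N. Pads are 19 mm wide; open, the fingers measure 130 mm over their backs; the gripper's body (75 mm by 190 mm) begins 47 mm behind the grasp point.
Start: joints at [1.159, 0.342, 1.524, -0, 1.275, -0.146], TCP at [137.885, 506.572, 404.741] pointing down, gripper open.
Joint ranges: [-2.53, 2.53], [-0.77, 2.02], [0.04, 2.7], [-1, 4.14], [0.28, 2.66], [-3.11, 3.11]. Speed limits (rad/s): [2.57, 2.57, 3.14, 3.14, 3.14, 3.14].

INTERFACE

Orientations are given as [roll, pitch, yaw] about the fixed x, y, z axes, in that order (R = Rz(yaw) Ry(pitch) Rx(roll)).
In Python, from plant import get_obs, capture, close_job gives the robot as it stands. The module is installed in compiled form; this text tells all that it offers.
- The arm moves only by the shell command python3 -m pendant 'ROWS'. ROWS is JSON, a list of rows, each a list of 3 entries, a list of its own where there are three numbers: the shift along the tool's x, y, z in m, then the turn, a rotation vector about the tool's x, y, z in rad, then the finger opening in m, from 0 to 0.0918. In form: [[[tx, ty, tz], [wx, wy, wz], fingers], ...]. A call has 1 to 10 rows; each row is the pose to reach, as a shift and turn from the pose commanded when the call began, along the tool's axes at that moment; what a row does not reach only later rows make up. A row lasts 1/12 s, in which the tool goes at most 41.7 mm and 7.16 degrees, less where a joint would pass 70% of its speed; a pose out of reach is approached as far as the arm can. A call with a gripper value outside its range is refused whole. The fingers move at their own pace and stop on an object; the grip force is fixed at half the most. Time passes only in rows, so rows that repeat a pose let the fingers close. It gives the time, the measured TCP pose, the force and the opening at its end, in the units of the state.
- get_obs(): the state, without advancing time (a new reading comes with each control period).
- capture(name): name is "side" or "top"; returns a dict with "color" (480x640x3 uint8, red, green, blue), "mtx" (3x3 intrinsics, pixels), "dist" ([k1, k2, p1, p2, k3] as OpenCV has them; the pictures are not rectified), "rvec" (rotation vector, rad) and "tvec" (3), from world to camera coordinates, as OpenCV has them. Camera axes: x right, y down, z forward; pixel columns grow to the right and rows downward; lengths in mm; the calibration is good to about 2 mm. A picture is of the moment at which its call begins. There is no depth.
- close_job(): hands the job in, once; it reports no verdict.
The state is a dict: "time": time; "joint_positions": joint angles; "dq": joint speeds; "tau": joint torques, N m; "tool_pos": TCP position; "tcp_rot": TCP orientation; "contact_force": force on the tool from outside, world axes, zero at the start; "moment": the same for the moment, N m; "grip_width": finger opening in mm.
Only numpy, scipy, OpenCV 4.12 (cv2) and the standard library are available. Lean on these libraries where they do the work, as an engineer would, in place of code of your own. Each camera call takes 0.05 s, during which the arm holds its last target. There are 200 camera calls.

## Working session

There is one attempt and no reset: what is moved stays moved. The work goes in short steps, Python scripts to look and compute and a shell command to move; the robot and the scene stay as the last step left them, time stands still between calls to the robot, and variables do not carry over. Pictures are saved under pics/ and viewed, about 8 in all and at most 12, crops included, and the job is handed in when it is done.

```bash
mkdir -p pics
cat > h.py <<'E'
import numpy as np, cv2
from plant import get_obs, capture
from scipy.spatial.transform import Rotation as R
def ray(c,uv):
    p=cv2.undistortPoints(np.array([[uv]],float),c['mtx'],np.array(c['dist'],float))[0,0]
    M=cv2.Rodrigues(np.array(c['rvec'],float))[0];t=np.array(c['tvec'],float).ravel()
    return -M.T@t, M.T@np.array([p[0],p[1],1.])
def onz(c,uv,z):
    o,d=ray(c,uv); return o+d*(z-o[2])/d[2]
def proj(c,P):
    return cv2.projectPoints(np.array(P,float).reshape(-1,1,3),np.array(c['rvec'],float),np.array(c['tvec'],float),c['mtx'],np.array(c['dist'],float))[0].reshape(-1,2)
def save(c,n,box=None,s=1):
    im=c['color'][:,:,::-1]
    if box: im=im[box[1]:box[3],box[0]:box[2]]
    cv2.imwrite('pics/'+n,cv2.resize(im,None,fx=s,fy=s,interpolation=cv2.INTER_CUBIC))
E
python3 - <<'E'
from h import *
import pickle
for n in('top','side'):
    c=capture(n);save(c,n+'0.png');pickle.dump(c,open(n+'0.pkl','wb'));print(n,ray(c,(320,240)))
print(get_obs())
E
```

```text
top (array([ 287.8651181 ,  140.73210624, 1162.09476863]), array([ 1.78730461e-01,  8.68341858e-05, -9.83908433e-01]))
side (array([370.50739682, 853.03138099, 943.62399178]), array([ 0.10720076, -0.63314724, -0.76669268]))
{'time': 0.1, 'joint_positions': array([ 1.15898563e+00,  3.42669273e-01,  1.52489567e+00, -7.79060674e-06,
        1.27543564e+00, -1.45990388e-01]), 'dq': array([-0.00160764, -0.00117517, -0.00199773,  0.00076805,  0.00026722,
        0.00152088]), 'tau': array([ 1.62307097e-03, -4.31997728e+01, -2.44696999e+01,  7.19710300e-02,
        5.25754457e-02, -5.60287765e-05]), 'tool_pos': array([137.84620353, 506.46123022, 404.11489076]), 'tcp_rot': array([-3.14019862e+00, -1.97443826e-04,  2.87577448e+00]), 'contact_force': array([-0.62464823, -0.04014634,  0.75627917]), 'moment': array([ 0.04757806, -0.0361132 , -0.00988613]), 'grip_width': 91.85783336724965}
```

View pics/top0.png

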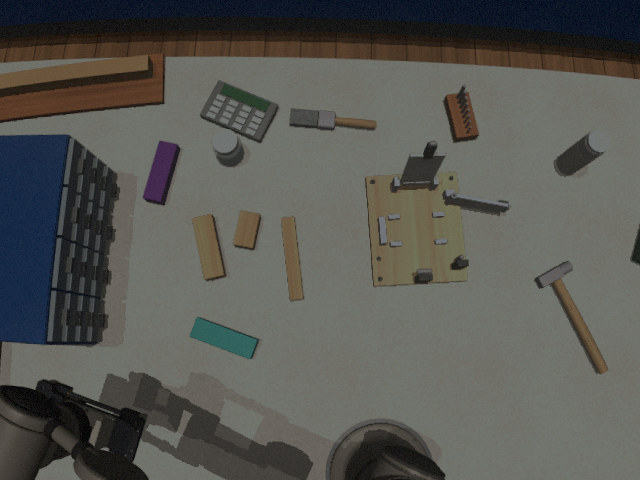

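View pics/side0.png

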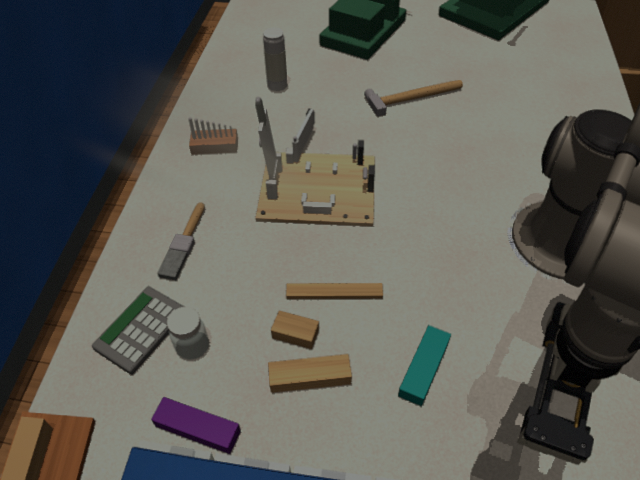

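Candidates in the top view: light wood (208,247), the longest thick piece; short wood (246,230); thin strip (292,258); purple (162,172); turquoise (224,337). (208,247) fits the blank. The jig is at (418,228), with the leaf upright and the gate open. Next I'll confirm the blank in a crop and measure.

Run:
```python
from h import *
import pickle
c=pickle.load(open('top0.pkl','rb'));s=pickle.load(open('side0.pkl','rb'))
def crop(c,b,k):
    return cv2.resize(c['color'][b[1]:b[3],b[0]:b[2],::-1],None,fx=k,fy=k,interpolation=cv2.INTER_CUBIC)
a=crop(c,(185,200,265,290),4);b=crop(c,(355,135,475,295),3.5)
h=max(a.shape[0],b.shape[0]);a=cv2.copyMakeBorder(a,0,h-a.shape[0],0,0,0);b=cv2.copyMakeBorder(b,0,h-b.shape[0],0,0,0)
cv2.imwrite('pics/crop1.png',np.hstack([a,b]))
def pieces(c):
    hsv=cv2.cvtColor(c['color'],cv2.COLOR_RGB2HSV)
    m=cv2.inRange(hsv,(8,70,60),(28,255,255))
    cs,_=cv2.findContours(m,cv2.RETR_EXTERNAL,cv2.CHAIN_APPROX_NONE)
    return [k for k in cs if cv2.contourArea(k)>250]
for k in pieces(c):
    r=cv2.minAreaRect(k);bp=cv2.boxPoints(r)
    for z in(12,32):
        P=np.array([onz(c,p,z)[:2] for p in bp]);print(np.round(r[0]),z,P.mean(0).round(1),np.linalg.norm(P[1]-P[0]).round(1),np.linalg.norm(P[2]-P[1]).round(1),np.degrees(np.arctan2(*(P[1]-P[0])[::-1])).round(1))
for k in pieces(s): print('side',np.round(cv2.minAreaRect(k),1) if 0 else cv2.minAreaRect(k))
```

```text
[580. 326.] 12 [ 318.3 -450. ] 25.4 234.7 -63.9
[580. 326.] 32 [ 317.7 -439.7] 25.0 230.6 -63.9
[292. 258.] 12 [455.7 201.8] 30.2 184.2 -81.7
[292. 258.] 32 [452.8 200.7] 29.7 181.0 -81.7
[208. 246.] 12 [476.  388.6] 46.0 142.7 -77.0
[208. 246.] 32 [472.7 384.2] 45.2 140.2 -77.0
[246. 229.] 12 [516.9 304.6] 79.0 45.2 -8.7
[246. 229.] 32 [512.9 301.7] 77.6 44.4 -8.7
[410. 229.] 12 [530.6 -58.3] 186.2 254.1 -83.6
[410. 229.] 32 [526.4 -54.8] 183.0 249.6 -83.6
[355. 122.] 12 [776.1  67.6] 19.1 94.2 -4.1
[355. 122.] 32 [767.6  68.8] 18.8 92.5 -4.1
[462. 114.] 12 [ 807.5 -185. ] 56.7 114.9 -72.1
[462. 114.] 32 [ 798.4 -179.3] 55.8 112.9 -72.1
[523.  61.] 12 [ 967.6 -365. ] 48.6 623.4 -5.2
[523.  61.] 32 [ 955.8 -356.2] 47.7 612.6 -5.2
[388.  52.] 12 [962.6 -11.8] 42.5 81.9 -2.0
[388.  52.] 32 [950.8  -9.2] 41.7 80.5 -2.0
[183.  63.] 12 [936.5 508.1] 980.5 196.3 -83.8
[183.  63.] 32 [925.2 501.7] 963.4 192.9 -83.8
side ((309.0975646972656, 369.8780212402344), (25.399250030517578, 82.602783203125), 83.6598129272461)
side ((294.5, 326.0000305175781), (45.11162185668945, 23.040882110595703), 14.03624439239502)
side ((334.0, 290.0), (14.0, 96.0), 90.0)
side ((193.50003051757812, 219.00001525878906), (8.049844741821289, 36.224300384521484), 26.56505012512207)
side ((315.7952575683594, 188.29978942871094), (117.10540008544922, 69.778076171875), 2.726310968399048)
side ((212.5388641357422, 137.64767456054688), (21.784624099731445, 49.269901275634766), 75.25643920898438)
side ((421.5065612792969, 91.02981567382812), (7.662559509277344, 82.54805755615234), 77.6609115600586)
side ((108.89836883544922, 238.8708953857422), (83.41339111328125, 523.7512817382812), 17.7097225189209)
```

View pics/crop1.png

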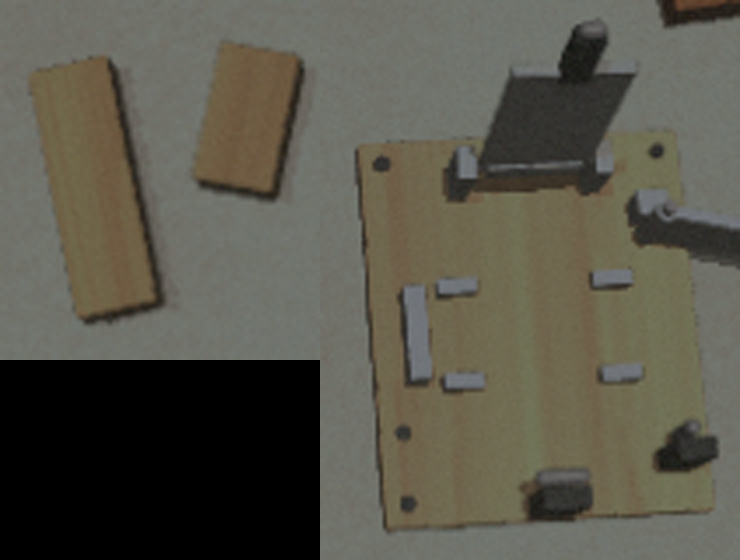

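The crop confirms it: the left piece measures 140 x 45 mm at z=32, so it is the blank, centred near (208,246). The jig board corners are at about (366,177), (457,172), (468,280) and (374,286). The leaf is roughly upright and the gate is open to the right.

Run:
```python
from h import *
import pickle
c=pickle.load(open('top0.pkl','rb'));s=pickle.load(open('side0.pkl','rb'))
f=lambda x,y:((x-320)/3.5+355,y/3.5+135)
C=np.array([onz(c,f(*p),12)[:2] for p in[(357,146),(677,130),(714,508),(388,530)]])
print(C.round(1),C.mean(0),[np.linalg.norm(C[i]-C[i-1]).round(1) for i in range(4)])
F=np.array([onz(c,f(*p),24)[:2] for p in[(457,286),(611,277),(464,380),(621,372)]])
print(F.round(1),F.mean(0))
ax=(C[0]+C[1]-C[2]-C[3]);ay=C[0]+C[3]-C[1]-C[2]
print('yaw',np.arctan2(ax[1],ax[0]),np.arctan2(-ay[0],ay[1]))
fy=F[0]+F[2]-F[1]-F[3];fx=F[0]+F[1]-F[2]-F[3];print('yawF',np.arctan2(-fy[0],fy[1]),np.arctan2(fx[1],fx[0]))
def tri(a,b):
    o1,d1=ray(c,a);o2,d2=ray(s,b)
    A=np.c_[d1,-d2];t=np.linalg.lstsq(A,o2-o1,rcond=None)[0];p,q=o1+t[0]*d1,o2+t[1]*d2
    return (p+q)/2,np.linalg.norm(p-q)
print('tip',tri(f(592,28),(259,98)))
print('gate',tri((508,205),(311,110)))
print('plate corners', tri(f(512,70),(267,117)))
```

```text
[[ 644.9   42. ]
 [ 663.4 -167.9]
 [ 416.3 -186.5]
 [ 397.7   19.7]] [530.57521199 -73.17437067] [np.float64(248.2), np.float64(210.7), np.float64(247.8), np.float64(207.1)]
[[ 551.4  -21. ]
 [ 560.4 -119.4]
 [ 491.5  -25.6]
 [ 499.4 -124.9]] [525.65864405 -72.73478607]
yaw 0.0825360080643308 0.08898316446662628
yawF 0.08505345900077418 0.08285015890149837
tip (array([640.6046567 , -61.46238339, 244.94615997]), np.float64(2.235540795445932))
gate (array([ 575.67267496, -265.24963623,   66.10265329]), np.float64(0.4905327269596435))
plate corners (array([618.13984439, -20.52461713, 233.59745139]), np.float64(5.051222999714545))
```

Run:
```python
from h import *
import pickle
s=pickle.load(open('side0.pkl','rb'));save(s,'crop2.png',(235,85,395,235),4)
```

```text
(no output)
```

View pics/crop2.png

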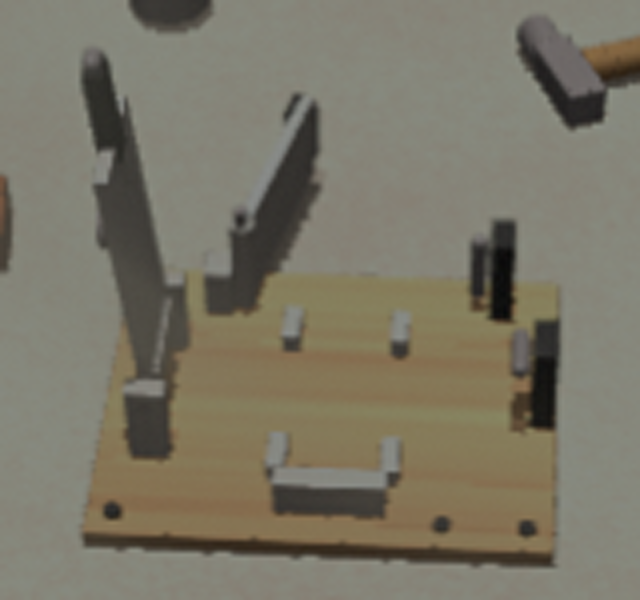

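The side crop shows the leaf leaning slightly back (about 1.64 rad), the gate open at about 1.6, and the catch posts at right. The offcut is close to one finger, so I will approach with a reduced opening. Moving above the blank now.

```bash
cat >> h.py <<'E'
def go(pos,yaw):  # tool shift/turn (m, rad) from current pose to world TCP pos(mm), tool-down yaw
    o=get_obs();Rc=R.from_euler('xyz',o['tcp_rot']);d=Rc.inv().apply(np.array(pos)-o['tool_pos'])/1000
    w=(Rc.inv()*R.from_euler('xyz',[np.pi,0,yaw])).as_rotvec()
    print('go',d.round(4),w.round(4))
def jig(p,n=(526.5,-72.9),a=.085):
    return np.array([n[0]+p[0]*np.cos(a)-p[1]*np.sin(a),n[1]+p[0]*np.sin(a)+p[1]*np.cos(a),p[2]])
E
python3 -m pendant '[[[-0.355,-0.03,0.104],[0,0,-0.493],0.06],[[-0.355,-0.03,0.104],[0,0,-0.493],0.06],[[-0.355,-0.03,0.104],[0,0,-0.493],0.06],[[-0.355,-0.03,0.104],[0,0,-0.493],0.06],[[-0.355,-0.03,0.104],[0,0,-0.493],0.06],[[-0.355,-0.03,0.104],[0,0,-0.493],0.06],[[-0.355,-0.03,0.104],[0,0,-0.493],0.06],[[-0.355,-0.03,0.104],[0,0,-0.493],0.06],[[-0.355,-0.03,0.104],[0,0,-0.493],0.06],[[-0.355,-0.03,0.104],[0,0,-0.493],0.06]]'
python3 - <<'E'
from h import *
go([472.7,384.2,183],3.369)
import pickle
s=pickle.load(open('side0.pkl','rb'))
F=np.array([onz(s,(x/4+235,y/4+85),24)[:2] for x,y in[(279,437),(294,312),(392,443),(402,318)]]);print(F.round(1),F.mean(0))
c=capture('side');save(c,'a.png',(240,230,440,430),3)
E
```

```text
time: 0.93
tool_pos: [477.0, 381.5, 298.1]
tcp_rot: [-3.14, -0.001, -2.919]
contact_force: [-0.2, -0.7, 0.8]
grip_width: 60.0
go [0.0035 0.0038 0.1151] [-0.0019 -0.001  -0.0043]
[[ 551.2  -28.7]
 [ 559.4 -127.3]
 [ 490.3  -32.9]
 [ 498.3 -130.9]] [524.80797397 -79.9362477 ]
```

View pics/a.png

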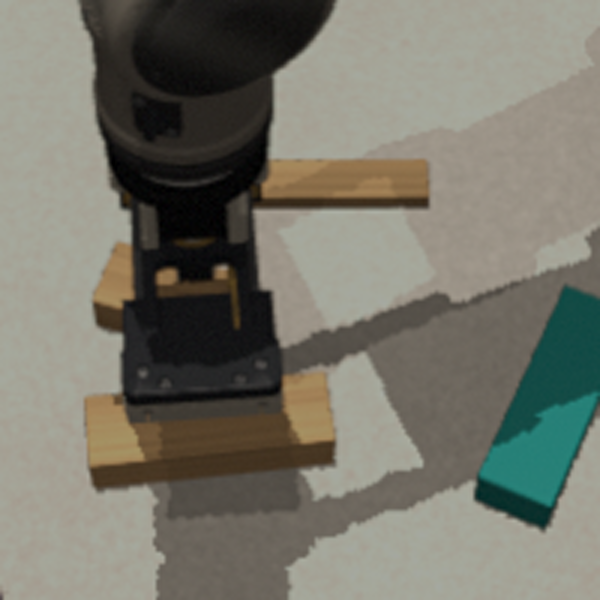

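The gripper sits centred over the long block in the side view. The two views disagree by about 7 mm in y on the fences, so I'll check that with the board corners while descending to grasp.

```bash
python3 -m pendant '[[[0.0035,0.0038,0.06],[0,0,0],0.06],[[0.0035,0.0038,0.09],[0,0,0],0.06],[[0.0035,0.0038,0.115],[0,0,0],0.06],[[0.0035,0.0038,0.115],[0,0,0],0.06],[[0.0035,0.0038,0.115],[0,0,0],0.03],[[0.0035,0.0038,0.115],[0,0,0],0.03],[[0.0035,0.0038,0.115],[0,0,0],0.03],[[0.0035,0.0038,0.115],[0,0,0],0.03],[[0.0035,0.0038,0.115],[0,0,0],0.03],[[0.0035,0.0038,0.115],[0,0,0],0.03]]'
python3 - <<'E'
from h import *
import pickle
s=pickle.load(open('side0.pkl','rb'));c=pickle.load(open('top0.pkl','rb'))
g=lambda x,y:((x+.5)/4-.5+235,(y+.5)/4-.5+85)
B=np.array([onz(s,g(*p),12)[:2] for p in[(85,534),(553,551),(557,285),(130,270)]]);print('board side',B.round(1),B.mean(0))
# wood masks, board: quads
for n,k in(('top',c),('side',s)):
    hsv=cv2.cvtColor(k['color'],cv2.COLOR_RGB2HSV);m=cv2.inRange(hsv,(8,70,60),(28,255,255))
    cs,_=cv2.findContours(m,cv2.RETR_EXTERNAL,cv2.CHAIN_APPROX_NONE)
    big=max([q for q in cs if 250<cv2.contourArea(q)<12000],key=cv2.contourArea)
    hull=cv2.convexHull(big);ap=cv2.approxPolyDP(hull,6,True)[:,0];print(n,ap.tolist(),[onz(k,p,12)[:2].round(1).tolist() for p in ap.astype(float)])
# projected model with nest guess into side & top
for n in((526.5,-72.9),(530.5,-73.2),(525,-79)):
    print(n,'ears/stop/post side',proj(s,[jig(p,n) for p in[(0,75,34),(-111.5,0,66),(-86.5,-81.5,68)]]).round(1).tolist(),'top',proj(c,[jig(p,n) for p in[(0,75,34),(-111.5,0,66),(-86.5,-81.5,68)]]).round(1).tolist())
print('blank side',proj(s,[(472.7+a*68.2-b*-.225*22,384.2+a*15.7+b*.974*22,32) for a in(-1,1) for b in (-1,1)]).round(1).tolist())
E
```

```text
time: 1.82
tool_pos: [468.5, 387.8, 187.8]
tcp_rot: [3.14, 0.003, -2.914]
contact_force: [-2.8, -0.2, 7.8]
grip_width: 45.0
board side [[ 643.9   43.4]
 [ 398.6   20.5]
 [ 415.9 -185.5]
 [ 663.9 -163.6]] [530.57491569 -71.32737911]
top [[370, 44], [370, 58], [161, 101], [0, 119], [3, 48]] [[982.7, 33.0], [944.2, 33.1], [821.4, 527.6], [780.6, 947.0], [983.6, 983.9]]
side [[228, 2], [76, 479], [0, 479], [6, 424], [202, 23], [214, 2]] [[941.7, -852.0], [810.5, 629.0], [938.1, 655.8], [969.5, 563.8], [987.1, -715.8], [986.9, -847.7]]
(526.5, -72.9) ears/stop/post side [[316.7, 202.7], [371.0, 169.2], [360.2, 142.9]] top [[384.3, 229.4], [425.9, 276.8], [463.0, 262.5]]
(530.5, -73.2) ears/stop/post side [[314.8, 202.4], [369.2, 168.9], [358.5, 142.7]] top [[384.5, 227.6], [426.1, 274.8], [463.2, 260.6]]
(525, -79) ears/stop/post side [[317.8, 200.7], [372.0, 167.3], [361.2, 141.2]] top [[387.1, 230.2], [428.8, 277.5], [465.9, 263.2]]
blank side [[354.6, 354.7], [345.8, 376.1], [273.6, 360.5], [262.8, 382.1]]
```

```bash
python3 -m pendant '[[[0,0,-0.04],[0,0,0],0.03],[[0,0,-0.08],[0,0,0],0.03],[[0,0,-0.12],[0,0,0],0.03],[[0,0,-0.15],[0,0,0],0.03],[[0,0,-0.15],[0,0,0],0.03]]'
python3 - <<'E'
from h import *
import pickle
for n in('top','side'):
    k=pickle.load(open(n+'0.pkl','rb'))
    z=[jig((x,y,12),(530.6,-72.5)) for x,y in((-60,-60),(-60,95),(60,95),(60,-60))] 
    q=proj(k,z).astype(int);m=np.zeros((480,640),np.uint8);cv2.fillConvexPoly(m,cv2.convexHull(q),255)
    hsv=cv2.cvtColor(k['color'],cv2.COLOR_RGB2HSV)
    b=cv2.bitwise_and(m,cv2.inRange(hsv,(0,0,110),(180,60,255)))
    N,_,st,ce=cv2.connectedComponentsWithStats(b)
    for i in range(1,N):
        if st[i,4]>10:print(n,st[i].tolist(),ce[i].round(1),onz(k,ce[i],24).round(1),onz(k,ce[i],34).round(1))
    print(n,'pred fences',proj(k,[jig((x,y,24),(528,-72.5)) for x in(-31,31) for y in(-50,50)]).round(1).tolist(),proj(k,[jig((0,75.5,34),(528,-72.5))]).round(1))
E
```

```text
time: 2.23
tool_pos: [469.2, 387.9, 344.0]
tcp_rot: [3.137, 0.013, -2.914]
contact_force: [1.2, -0.2, 0.0]
grip_width: 45.3
top [433, 210, 9, 6, 39] [437.  213.3] [ 562.3 -116.8   24. ] [ 559.9 -114.5   34. ]
top [389, 213, 11, 6, 41] [394.1 215.8] [553.5 -20.9  24. ] [551.2 -19.5  34. ]
top [379, 216, 8, 27, 147] [382.5 229.1] [522.8   4.6  24. ] [520.8   5.8  34. ]
top [436, 238, 9, 5, 39] [440.3 240.1] [ 501.9 -123.4   24. ] [ 500.  -121.1   34. ]
top [391, 241, 12, 5, 37] [395.8 242.9] [492.9 -24.9  24. ] [491.1 -23.4  34. ]
top pred fences [[441.0, 240.4], [396.0, 242.9], [438.2, 212.9], [393.7, 215.3]] [[383.9 228.8]]
side [305, 165, 5, 4, 17] [306.8 166.8] [ 561.1 -114.5   24. ] [ 559.  -103.9   34. ]
side [332, 166, 6, 4, 17] [334.1 167.9] [ 500.  -119.4   24. ] [ 498.6 -108.9   34. ]
side [301, 193, 34, 14, 224] [317.5 201.4] [520.7 -11.7  24. ] [519.1  -2.3  34. ]
side pred fences [[333.8, 166.2], [331.3, 198.1], [306.3, 165.1], [302.5, 197.0]] [[315.9 203. ]]
```

Run:
```python
from h import *
go([515,110,340],1.656)
```

```text
go [ 0.018  -0.2811  0.0025] [0.0146 0.0057 1.7128]
```

```bash
python3 -m pendant '[[[0.018,-0.281,0],[0,0,1.713],0.03],[[0.018,-0.281,0],[0,0,1.713],0.03],[[0.018,-0.281,0],[0,0,1.713],0.03],[[0.018,-0.281,0],[0,0,1.713],0.03],[[0.018,-0.281,0],[0,0,1.713],0.03],[[0.018,-0.281,0],[0,0,1.713],0.03],[[0.018,-0.281,0],[0,0,1.713],0.03],[[0.018,-0.281,0],[0,0,1.713],0.03],[[0.018,-0.281,0],[0,0,1.713],0.03],[[0.018,-0.281,0],[0,0,1.713],0.03]]'
python3 -m pendant '[[[0,0,0],[0,0,0.125],0.03],[[0,0,0],[0,0,0.25],0.03],[[0,0,0],[0,0,0.375],0.03],[[0,0,0],[0,0,0.46],0.03],[[0,0,0],[0,0,0.46],0.03],[[0,0,0],[0,0,0.46],0.03],[[0,0,0],[0,0,0.46],0.03]]'
python3 - <<'E'
from h import *
n=(528.8,-71.8)
go([515,110,340],1.656);go(jig((0,2.3,230),n),1.656);print(get_obs()['joint_positions'])
E
```

```text
time: 3.07
tool_pos: [513.9, 108.4, 335.8]
tcp_rot: [3.141, -0.0, 2.111]
contact_force: [0.4, -0.5, -0.8]
grip_width: 44.8
time: 3.65
tool_pos: [513.9, 109.4, 335.8]
tcp_rot: [3.142, -0.0, 1.661]
contact_force: [-0.1, -0.1, -0.9]
grip_width: 44.4
go [ 0.0005  0.0011 -0.0042] [ 0.0001 -0.      0.0054]
go [-0.1795 -0.0016  0.1058] [ 0.0001 -0.      0.0054]
[ 6.38790580e-02  4.08826418e-01  1.62620722e+00  5.50162281e-05
  1.10650459e+00 -2.67606359e-02]
```

```bash
python3 -m pendant '[[[-0.04,-0.0016,0],[0,0,0.005],0.03],[[-0.08,-0.0016,0],[0,0,0.005],0.03],[[-0.12,-0.0016,0],[0,0,0.005],0.03],[[-0.155,-0.0016,0],[0,0,0.005],0.03],[[-0.1795,-0.0016,0.03],[0,0,0.005],0.03],[[-0.1795,-0.0016,0.07],[0,0,0.005],0.03],[[-0.1795,-0.0016,0.106],[0,0,0.005],0.03],[[-0.1795,-0.0016,0.106],[0,0,0.005],0.03],[[-0.1795,-0.0016,0.106],[0,0,0.005],0.03],[[-0.1795,-0.0016,0.106],[0,0,0.005],0.03]]'
python3 - <<'E'
from h import *
c=capture('top');s=capture('side')
def crop(c,b,k): return cv2.resize(c['color'][b[1]:b[3],b[0]:b[2],::-1],None,fx=k,fy=k,interpolation=cv2.INTER_CUBIC)
a=crop(c,(360,150,480,290),3.3);b=crop(s,(240,90,390,230),3.3)
cv2.imwrite('pics/b.png',np.hstack([a,b]))
print(a.shape)
E
```

```text
time: 4.48
tool_pos: [529.0, -69.4, 231.4]
tcp_rot: [3.139, 0.001, 1.655]
contact_force: [1.4, 0.2, -0.0]
grip_width: 44.9
(462, 396, 3)
```

View pics/b.png

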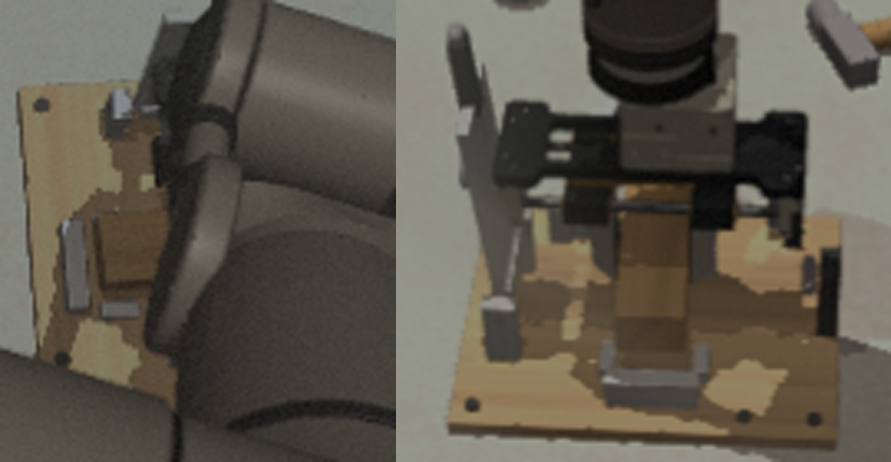

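Run:
```python
from h import *
s=capture('side');c=capture('top')
n=(529.0,-71.6)
for z in (44,12): print(z,proj(s,[jig((x,y,z+0),n) for x,y in((22.5,69),(-22.5,69))]).round(1).tolist(),proj(s,[jig((x,y,z+32),n) for x,y in((22.5,69),(-22.5,69))]).round(1).tolist())
print('fences inner', proj(s,[jig((x,63,24),n) for x in(25.5,-25.5)]).round(1).tolist())
im=cv2.resize(s['color'][180:218,290:350,::-1],None,fx=12,fy=12,interpolation=cv2.INTER_CUBIC);cv2.imwrite('pics/c.png',im)
```

```text
44 [[304.8, 197.2], [326.3, 198.1]] [[304.3, 186.4], [326.2, 187.3]]
12 [[305.3, 207.7], [326.3, 208.5]] [[304.8, 197.2], [326.3, 198.1]]
fences inner [[304.0, 201.7], [327.9, 202.7]]
```

View pics/c.png

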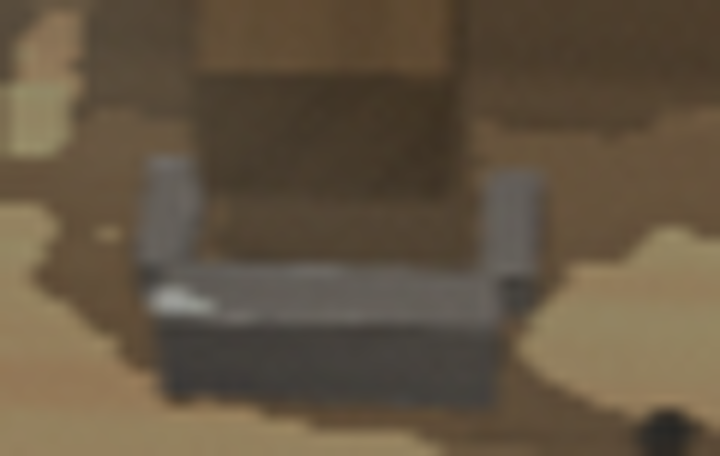

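Comparing the block with the fences in this view (fence inner edges at u≈306.9 and 330.4, block at 307.2–328.3), the block needs about 1 mm towards −x. I'll also bias it 2 mm towards the gate, which will push it back. Lowering now.

```bash
python3 -m pendant '[[[-0.002,-0.001,0.008],[0,0,0],0.03],[[-0.002,-0.001,0.016],[0,0,0],0.03],[[-0.002,-0.001,0.022],[0,0,0],0.03],[[-0.002,-0.001,0.027],[0,0,0],0.03],[[-0.002,-0.001,0.03],[0,0,0],0.03],[[-0.002,-0.001,0.031],[0,0,0],0.03],[[-0.002,-0.001,0.031],[0,0,0],0.03],[[-0.002,-0.001,0.031],[0,0,0],0.03]]'
```

```text
time: 5.35
tool_pos: [527.0, -71.4, 199.6]
tcp_rot: [-3.14, -0.0, 1.655]
contact_force: [-4.9, 0.9, 14.2]
grip_width: 45.0
```

Contact came at the expected floor height, so I'm releasing and rising.

```bash
python3 -m pendant '[[[0,0,0],[0,0,0],0.065],[[0,0,0],[0,0,0],0.065],[[0,0,0],[0,0,0],0.065],[[0,0,-0.02],[0,0,0],0.065],[[0,0,-0.06],[0,0,0],0.065],[[0,0,-0.1],[0,0,0],0.065],[[0,0,-0.12],[0,0,0],0.065],[[0,0,-0.12],[0,0,0],0.065],[[0,0,-0.12],[0,0,0],0.065]]'
python3 - <<'E'
from h import *
s=capture('side');save(s,'d.png',(240,85,400,235),4)
E
```

```text
time: 6.1
tool_pos: [527.6, -71.6, 319.5]
tcp_rot: [3.139, 0.001, 1.654]
contact_force: [-0.1, 0.7, -0.3]
grip_width: 65.2
```

View pics/d.png

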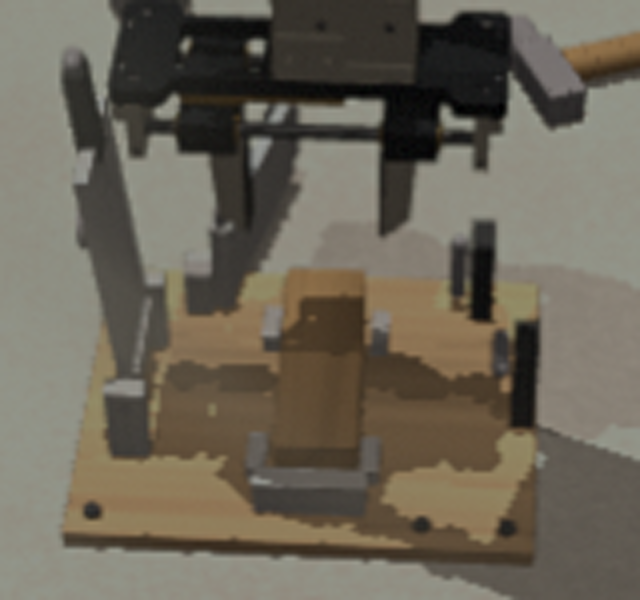

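The block lies flat between the fences. Now the gate: I'll compute waypoints for pushing it with closed fingers, in tool axes from the current settled pose.

```bash
cat > gate.py <<'E'
from h import *
n=(527.5,-71.8)
def wp(t,m=0):
    u=np.array([-np.cos(t),-np.sin(t)]);nn=np.array([np.sin(t),-np.cos(t)])
    return np.array([60,-76.5])+90*u+nn*(4+19*abs(nn[0])+9.5*abs(nn[1])+m)
o=get_obs();Rc=R.from_euler('xyz',o['tcp_rot'])
def sh(t,m,z):
    p=wp(t,m);return (Rc.inv().apply(jig((p[0],p[1],z),n)-o['tool_pos'])/1000).round(4).tolist(), p.round(1).tolist()
if __name__=='__main__':
    go(o['tool_pos'],1.656)
    print(sh(1.34,18,320));print(sh(1.34,18,208))
    for t in(1.34,1.2,1.0,.85,.7,.55,.4,.3,.2,.1,.04,0):print(t,sh(t,0,208))
E
python3 gate.py
```

```text
go [0. 0. 0.] [-0.0005 -0.0003 -0.0022]
([-0.174, 0.0816, -0.0019], [81.0, -173.9])
([-0.1741, 0.0817, 0.1101], [81.0, -173.9])
1.34 ([-0.17, 0.0641, 0.1101], [63.4, -169.8])
1.2 ([-0.1697, 0.0515, 0.1101], [50.8, -169.5])
1.0 ([-0.1661, 0.0332, 0.1101], [32.5, -165.8])
0.85 ([-0.1606, 0.0197, 0.1101], [19.0, -160.3])
0.7 ([-0.1528, 0.007, 0.1101], [6.3, -152.5])
0.55 ([-0.1427, -0.0046, 0.1101], [-5.2, -142.3])
0.4 ([-0.1305, -0.0144, 0.1101], [-15.0, -130.1])
0.3 ([-0.1213, -0.0199, 0.1101], [-20.5, -121.0])
0.2 ([-0.1115, -0.0242, 0.1101], [-24.8, -111.1])
0.1 ([-0.1012, -0.0275, 0.1101], [-28.0, -100.8])
0.04 ([-0.0947, -0.0288, 0.1101], [-29.4, -94.3])
0 ([-0.0904, -0.0295, 0.1101], [-30.0, -90.0])
```

```bash
python3 -m pendant '[[[-0.04,0,0],[0,0,0],0],[[-0.08,0,0],[0,0,0],0],[[-0.12,0,0],[0,0,0],0],[[-0.15,0.02,0],[0,0,0],0],[[-0.174,0.05,0],[0,0,0],0],[[-0.174,0.082,0.02],[0,0,0],0],[[-0.174,0.082,0.06],[0,0,0],0],[[-0.174,0.082,0.1],[0,0,0],0],[[-0.174,0.082,0.11],[0,0,0],0],[[-0.174,0.082,0.11],[0,0,0],0]]'
python3 -m pendant '[[[0,0,0],[0,0,0],0],[[0,0,0],[0,0,0],0],[[0,0,0],[0,0,0],0]]'
python3 gate.py | tail -n +4
```

```text
time: 6.98
tool_pos: [621.9, -237.4, 202.9]
tcp_rot: [-3.132, -0.006, 1.654]
contact_force: [0.4, 0.8, -0.5]
grip_width: 3.6
time: 7.23
tool_pos: [624.2, -238.5, 211.6]
tcp_rot: [3.138, 0.002, 1.654]
contact_force: [0.3, -0.2, 0.6]
grip_width: 0.8
1.34 ([0.0045, -0.0188, 0.0035], [63.4, -169.8])
1.2 ([0.0048, -0.0314, 0.0034], [50.8, -169.5])
1.0 ([0.0084, -0.0497, 0.0034], [32.5, -165.8])
0.85 ([0.0139, -0.0632, 0.0033], [19.0, -160.3])
0.7 ([0.0217, -0.0759, 0.0032], [6.3, -152.5])
0.55 ([0.0318, -0.0875, 0.0032], [-5.2, -142.3])
0.4 ([0.044, -0.0973, 0.0031], [-15.0, -130.1])
0.3 ([0.0532, -0.1028, 0.003], [-20.5, -121.0])
0.2 ([0.063, -0.1071, 0.003], [-24.8, -111.1])
0.1 ([0.0733, -0.1104, 0.003], [-28.0, -100.8])
0.04 ([0.0798, -0.1117, 0.0029], [-29.4, -94.3])
0 ([0.0841, -0.1124, 0.0029], [-30.0, -90.0])
```

```bash
python3 -m pendant '[[[0.0045,-0.019,0],[0,0,0],0],[[0.005,-0.031,0],[0,0,0],0],[[0.0065,-0.04,0],[0,0,0],0],[[0.0085,-0.05,0],[0,0,0],0],[[0.014,-0.063,0],[0,0,0],0],[[0.0215,-0.076,0],[0,0,0],0],[[0.032,-0.0875,0],[0,0,0],0],[[0.044,-0.097,0],[0,0,0],0],[[0.053,-0.103,0],[0,0,0],0],[[0.060,-0.106,0],[0,0,0],0]]'
python3 -m pendant '[[[0,0,0],[0,0,0],0],[[0.003,-0.001,0],[0,0,0],0],[[0.006,-0.002,0],[0,0,0],0],[[0.009,-0.003,0],[0,0,0],0]]'
```

```text
time: 8.07
tool_pos: [512.7, -186.8, 210.9]
tcp_rot: [3.138, 0.002, 1.654]
contact_force: [1.1, -0.6, 0.1]
grip_width: 0.6
time: 8.4
tool_pos: [509.6, -178.6, 209.0]
tcp_rot: [3.14, 0.001, 1.654]
contact_force: [-0.1, -0.6, 0.4]
grip_width: 0.6
```

```bash
python3 -m pendant '[[[0.003,-0.0005,0],[0,0,0],0],[[0.006,-0.001,0],[0,0,0],0],[[0.008,-0.001,0],[0,0,0],0],[[0.01,-0.001,0],[0,0,0],0]]'
python3 gate.py | tail -n 1
```

```text
time: 8.73
tool_pos: [507.5, -169.6, 208.8]
tcp_rot: [3.141, 0.003, 1.654]
contact_force: [-0.9, -4.2, -0.2]
grip_width: 0.1
0 ([0.0058, -0.0018, 0.0008], [-30.0, -90.0])
```

```bash
python3 -m pendant '[[[0.002,0,0],[0,0,0],0],[[0.004,-0.001,0],[0,0,0],0],[[0.004,-0.001,0],[0,0,0],0]]'
python3 -m pendant '[[[0.001,0,0],[0,0,0],0],[[0.002,-0.001,0],[0,0,0],0],[[0.002,-0.001,0],[0,0,0],0]]'
python3 gate.py | tail -n 1
```

```text
time: 8.98
tool_pos: [506.3, -165.0, 208.6]
tcp_rot: [3.14, 0.002, 1.654]
contact_force: [1.9, -4.8, -1.7]
grip_width: 0.3
time: 9.23
tool_pos: [505.9, -164.4, 208.7]
tcp_rot: [3.138, 0.004, 1.654]
contact_force: [3.7, -11.9, -7.3]
grip_width: 0.3
0 ([0.0004, -0.0006, 0.0007], [-30.0, -90.0])
```

```bash
for i in 1 ; do python3 -m pendant '[[[0.001,0,0],[0,0,0],0],[[0.002,0,0],[0,0,0],0],[[0.002,0,0],[0,0,0],0]]'; python3 -m pendant '[[[0.001,0,0],[0,0,0],0],[[0.002,0,0],[0,0,0],0],[[0.002,0,0],[0,0,0],0]]'; done
python3 gate.py | tail -n 1
```

```text
time: 9.48
tool_pos: [505.8, -163.9, 208.8]
tcp_rot: [3.137, 0.007, 1.654]
contact_force: [3.0, -21.1, -9.1]
grip_width: 0.4
time: 9.73
tool_pos: [505.7, -163.3, 208.9]
tcp_rot: [3.137, 0.01, 1.654]
contact_force: [1.2, -29.8, -11.7]
grip_width: 0.5
0 ([-0.0007, -0.0005, 0.0009], [-30.0, -90.0])
```

30 N at the predicted shut position suggests the hard stop. Backing off to check.

```bash
python3 -m pendant '[[[-0.03,0,0],[0,0,0],0],[[-0.05,0,0],[0,0,0],0],[[-0.05,0,-0.04],[0,0,0],0],[[-0.05,0,-0.08],[0,0,0],0],[[-0.06,0,-0.12],[0,0,0],0],[[-0.09,-0.02,-0.13],[0,0,0],0],[[-0.11,-0.04,-0.13],[0,0,0],0],[[-0.11,-0.04,-0.13],[0,0,0],0]]'
python3 - <<'E'
from h import *
s=capture('side');c=capture('top')
def crop(c,b,k): return cv2.resize(c['color'][b[1]:b[3],b[0]:b[2],::-1],None,fx=k,fy=k,interpolation=cv2.INTER_CUBIC)
a=crop(c,(355,130,475,295),3);b=crop(s,(245,90,385,230),3);
h=max(a.shape[0],b.shape[0]);a,b=[cv2.copyMakeBorder(q,0,h-q.shape[0],0,0,0) for q in(a,b)]
cv2.imwrite('pics/e.png',np.hstack([a,b]));print(get_obs()['tool_pos'])
E
```

```text
time: 10.4
tool_pos: [471.8, -274.3, 339.7]
tcp_rot: [3.141, 0.002, 1.651]
contact_force: [-0.4, -0.4, -0.2]
grip_width: 0.6
[ 473.24084289 -271.87225941  338.47482129]
```

View pics/e.png

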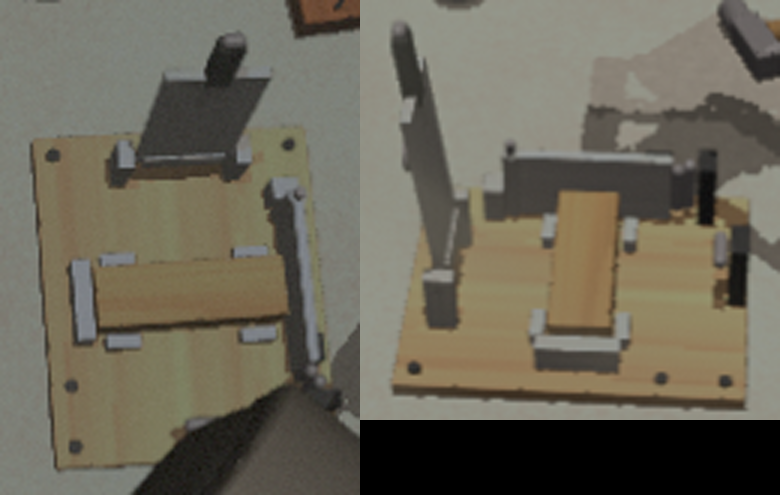

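The top crop shows the gate across the nest end, its top running from about (454,197) to (460,249), with the block between stop and gate. I'll check the gate angle numerically, and also update the leaf geometry from the tip pixels.

Run:
```python
from h import *
c=capture('top');s=capture('side')
g=cv2.cvtColor(c['color'],cv2.COLOR_RGB2HSV)
n=(527.5,-71.8)
# bright gate top strip: mask within polygon, fit line
q=proj(c,[jig(p,n) for p in((55,-95,72),(55,-58,72),(-55,-58,72),(-55,-95,72))]).astype(np.int32)
m=np.zeros((480,640),np.uint8);cv2.fillConvexPoly(m,q,255)
for v in(100,115,125):
    b=cv2.bitwise_and(m,cv2.inRange(g,(0,0,v),(180,60,255)));ys,xs=np.nonzero(b)
    P=np.array([onz(c,(x,y),72)[:2] for x,y in zip(xs,ys)]);
    l=cv2.fitLine(P.astype(np.float32),cv2.DIST_HUBER,0,.01,.01).ravel();print(v,len(P),l, np.arctan(l[1]/l[0])-.085)
print('pred shut line px',proj(c,[jig((x,-76.5,72),n) for x in(60,-60)]).round(1).tolist(),'open .09',proj(c,[jig((60-120*np.cos(.09),-76.5-120*np.sin(.09),72),n)]).round(1))
def tri(a,b):
    o1,d1=ray(c,a);o2,d2=ray(s,b);t=np.linalg.lstsq(np.c_[d1,-d2],o2-o1,rcond=None)[0];return (o1+t[0]*d1+o2+t[1]*d2)/2
print('tongue tip',tri((355+231/3,130+38/3),(245+(402-360)/3,90+27/3)))
print('hinge',jig((100,0,49),n))
```

```text
100 497 [ 9.9540061e-01  9.5799908e-02  5.3739453e+02 -1.5545798e+02] 0.010947049
115 427 [ 9.94936883e-01  1.00501895e-01  5.39672424e+02 -1.56219421e+02] 0.015671857
125 283 [ 9.9832553e-01  5.7846293e-02  5.4220868e+02 -1.5444847e+02] -0.027121399
pred shut line px [[453.6, 194.3], [459.5, 249.4]] open .09 [[464.4 248.9]]
tongue tip [641.0679065  -60.38711211 243.59518063]
hinge [627.13896745 -63.31023172  49.        ]
```

Gate fit gives about 0.01 rad, and the predicted shut line (453.6,194)-(459.5,249) matches, so it is shut. The leaf tip puts the leaf at about 1.64 rad. Next I grip the tongue with the jaws along the hinge axis.

```bash
python3 -m pendant '[[[0,0,-0.04],[0,0,0.125],0.06],[[0,0,-0.08],[0,0,0.25],0.06],[[0,0,-0.12],[0,0,0.375],0.06],[[0,0,-0.12],[0,0,0.5],0.06],[[0,0,-0.12],[0,0,0.625],0.06],[[0,0,-0.12],[0,0,0.75],0.06],[[0,0,-0.12],[0,0,0.875],0.06],[[0,0,-0.12],[0,0,1],0.06],[[0,0,-0.12],[0,0,1.125],0.06],[[0,0,-0.12],[0,0,1.25],0.06]]'
python3 -m pendant '[[[0,0,0],[0,0,0.125],0.06],[[0,0,0],[0,0,0.25],0.06],[[0,0,0],[0,0,0.318],0.06],[[0,0,0],[0,0,0.318],0.06],[[0,0,0],[0,0,0.318],0.06],[[0,0,0],[0,0,0.318],0.06]]'
python3 - <<'E'
from h import *
n=(527.5,-71.8)
go(jig((112.5,.5,460),n),.085);go(jig((112.5,.5,382.5),n),.085)
E
```

```text
time: 11.43
tool_pos: [474.6, -270.5, 458.0]
tcp_rot: [-3.14, 0.0, 0.4]
contact_force: [0.8, -0.1, 0.3]
grip_width: 59.0
time: 11.93
tool_pos: [474.2, -271.1, 458.4]
tcp_rot: [-3.141, 0.0, 0.089]
contact_force: [0.4, 0.3, 1.0]
grip_width: 60.4
go [ 0.1833 -0.1938 -0.0016] [-0.0007  0.0004  0.0041]
go [ 0.1834 -0.1938  0.0759] [-0.0007  0.0004  0.0041]
```

```bash
python3 -m pendant '[[[0.03,-0.03,0],[0,0,0.004],0.06],[[0.055,-0.06,0],[0,0,0.004],0.06],[[0.08,-0.09,0],[0,0,0.004],0.06],[[0.11,-0.12,0],[0,0,0.004],0.06],[[0.14,-0.15,0],[0,0,0.004],0.06],[[0.165,-0.175,0],[0,0,0.004],0.06],[[0.1835,-0.194,0],[0,0,0.004],0.06],[[0.1835,-0.194,0],[0,0,0.004],0.06],[[0.1835,-0.194,0],[0,0,0.004],0.06],[[0.1835,-0.194,0],[0,0,0.004],0.06]]'
python3 - <<'E'
from h import *
s=capture('side');c=capture('top')
def crop(c,b,k): return cv2.resize(c['color'][b[1]:b[3],b[0]:b[2],::-1],None,fx=k,fy=k,interpolation=cv2.INTER_CUBIC)
cv2.imwrite('pics/f.png',np.hstack([crop(c,(380,60,500,200),3.3),crop(s,(200,40,320,180),3.3)]))
go(jig((112.5,.5,382.5),(527.5,-71.8)),.085)
E
```

```text
time: 12.77
tool_pos: [639.8, -62.8, 458.3]
tcp_rot: [3.142, 0.001, 0.083]
contact_force: [-0.3, 0.5, 0.9]
grip_width: 60.1
go [ 0.0003 -0.0019  0.0764] [ 0.0001  0.0002 -0.004 ]
```

View pics/f.png

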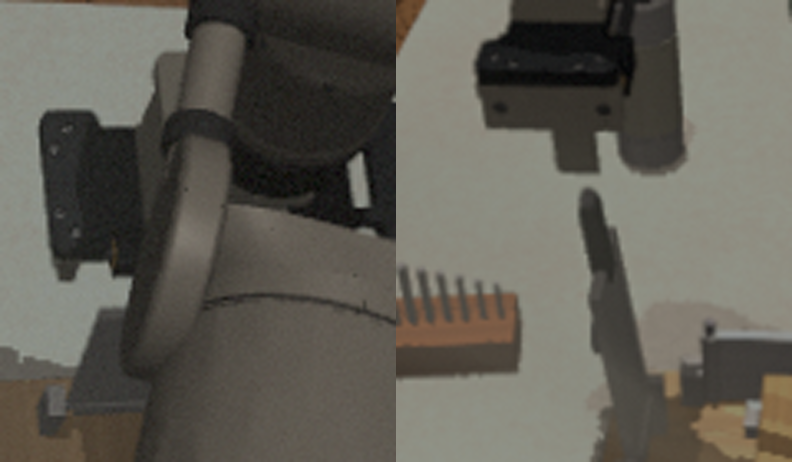

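Run:
```python
from h import *
s=capture('side');n=(527.5,-71.8)
t=np.array([639.8,-62.8,280.3])
print('fingertip pred',proj(s,[t+[0,28,0],t]).round(1).tolist(),'obs',200+(578-396)/3.3,40+172/3.3)
for th in(1.6,1.642,1.68):print(th,proj(s,[jig((100-r*np.cos(th),0,49+r*np.sin(th)),n) for r in(195,175,140)]).round(1).tolist())
f=lambda x,y:(round(200+(x-396)/3.3,1),round(40+y/3.3,1))
print('obs nose top',f(590,188),'tongue mid',f(597,235))
```

```text
fingertip pred [[254.1, 90.9], [257.4, 82.2]] obs 255.15151515151516 92.12121212121212
1.6 [[262.6, 98.1], [263.7, 106.4], [265.6, 120.5]]
1.642 [[258.4, 98.2], [260.0, 106.5], [262.7, 120.5]]
1.68 [[254.7, 98.4], [256.7, 106.6], [260.1, 120.7]]
obs nose top (258.8, 97.0) tongue mid (260.9, 111.2)
```

Geometry agrees within about 2 mm (nose at (258.8,97), as predicted for 1.64 rad). Descending and gripping the tongue.

```bash
python3 -m pendant '[[[0,-0.001,0.025],[0,0,0],0.06],[[0,-0.001,0.05],[0,0,0],0.06],[[0,-0.001,0.068],[0,0,0],0.06],[[0,-0.001,0.076],[0,0,0],0.06],[[0,-0.001,0.076],[0,0,0],0.04],[[0,-0.001,0.076],[0,0,0],0.02],[[0,-0.001,0.076],[0,0,0],0.005],[[0,-0.001,0.076],[0,0,0],0.005],[[0,-0.001,0.076],[0,0,0],0.005],[[0,-0.001,0.076],[0,0,0],0.005]]'
cat > leaf.py <<'E'
from h import *
import sys
o=get_obs();Rc=R.from_euler('xyz',o['tcp_rot'])
a=.085;d=(o['tool_pos'][:2]-np.array([527.5,-71.8]));jx=d[0]*np.cos(a)+d[1]*np.sin(a);jy=-d[0]*np.sin(a)+d[1]*np.cos(a)
gx,gz=jx-100,o['tool_pos'][2]-159-49
th0=np.arctan2(gz,-gx);r=np.hypot(gx,gz);print('theta',th0,'r',r,'jy',jy)
for th in np.r_[th0,np.arange(1.5,.1,-.1)]:
    print(round(th,2),np.round([( -r*np.cos(th)-gx)/1000,0,-(r*np.sin(th)-gz)/1000],4).tolist())
E
python3 leaf.py
```

```text
time: 13.75
tool_pos: [640.0, -61.7, 383.6]
tcp_rot: [3.141, -0.001, 0.082]
contact_force: [-0.6, 0.1, 0.4]
grip_width: 24.5
theta 1.6442083465391555 r 176.05091302992696 jy 0.5240846663424428
1.64 [0.0, 0.0, -0.0]
1.5 [-0.0254, 0.0, -0.0]
1.4 [-0.0428, 0.0, 0.0021]
1.3 [-0.06, 0.0, 0.0059]
1.2 [-0.0767, 0.0, 0.0115]
1.1 [-0.0928, 0.0, 0.0187]
1.0 [-0.108, 0.0, 0.0274]
0.9 [-0.1223, 0.0, 0.0377]
0.8 [-0.1356, 0.0, 0.0493]
0.7 [-0.1476, 0.0, 0.0622]
0.6 [-0.1582, 0.0, 0.0762]
0.5 [-0.1674, 0.0, 0.0912]
0.4 [-0.1751, 0.0, 0.107]
0.3 [-0.1811, 0.0, 0.1236]
0.2 [-0.1855, 0.0, 0.1406]
```

```bash
python3 -m pendant '[[[0,0,0],[0,0,0],0.005],[[0,0,0],[0,0,0],0.005],[[0,0,0],[0,0,0],0.005],[[0,0,0],[0,0,0],0.005],[[-0.012,0,0],[0,0,0],0.005],[[-0.0254,0,0],[0,0,0],0.005],[[-0.034,0,0.001],[0,0,0],0.005],[[-0.0428,0,0.0021],[0,0,0],0.005],[[-0.0428,0,0.0021],[0,0,0],0.005]]'
python3 leaf.py
```

```text
time: 14.5
tool_pos: [596.7, -65.8, 381.7]
tcp_rot: [3.14, -0.003, 0.081]
contact_force: [0.8, -5.1, 4.0]
grip_width: 17.6
theta 1.3969148035205663 r 176.33388340503825 jy 0.14072554332841225
1.4 [-0.0, 0.0, -0.0]
1.5 [0.018, 0.0, -0.0022]
1.4 [0.0005, 0.0, -0.0001]
1.3 [-0.0167, 0.0, 0.0038]
1.2 [-0.0334, 0.0, 0.0093]
1.1 [-0.0495, 0.0, 0.0165]
1.0 [-0.0648, 0.0, 0.0253]
0.9 [-0.0791, 0.0, 0.0355]
0.8 [-0.0923, 0.0, 0.0472]
0.7 [-0.1044, 0.0, 0.0601]
0.6 [-0.115, 0.0, 0.0741]
0.5 [-0.1242, 0.0, 0.0891]
0.4 [-0.1319, 0.0, 0.105]
0.3 [-0.138, 0.0, 0.1216]
0.2 [-0.1423, 0.0, 0.1386]
```

```bash
python3 -m pendant '[[[-0.0167,0,0.0038],[0,0,0],0.005],[[-0.0334,0,0.0093],[0,0,0],0.005],[[-0.0495,0,0.0165],[0,0,0],0.005],[[-0.0648,0,0.0253],[0,0,0],0.005],[[-0.0791,0,0.0355],[0,0,0],0.005],[[-0.0923,0,0.0472],[0,0,0],0.005],[[-0.1044,0,0.06],[0,0,0],0.005],[[-0.1044,0,0.06],[0,0,0],0.005]]'
python3 leaf.py | sed -n '1p;10,$p'
```

```text
time: 15.17
tool_pos: [491.0, -74.5, 319.5]
tcp_rot: [3.14, 0.004, 0.082]
contact_force: [-5.9, -8.1, 4.1]
grip_width: 17.6
theta 0.6845701345102544 r 176.3023944910215 jy 0.35729118795291237
0.8 [0.0137, 0.0, -0.015]
0.7 [0.0017, 0.0, -0.0021]
0.6 [-0.0089, 0.0, 0.0119]
0.5 [-0.0181, 0.0, 0.027]
0.4 [-0.0258, 0.0, 0.0428]
0.3 [-0.0318, 0.0, 0.0594]
0.2 [-0.0362, 0.0, 0.0765]
```

```bash
python3 -m pendant '[[[-0.0089,0,0.0119],[0,0,0],0.005],[[-0.0181,0,0.027],[0,0,0],0.005],[[-0.0258,0,0.0428],[0,0,0],0.005],[[-0.0318,0,0.0594],[0,0,0],0.005],[[-0.0335,0,0.0645],[0,0,0],0.005],[[-0.0335,0,0.0645],[0,0,0],0.005],[[-0.0335,0,0.0645],[0,0,0],0.05],[[-0.0335,0,0.0645],[0,0,0],0.05],[[-0.0335,0,0.0645],[0,0,0],0.05],[[-0.0335,0,0.0645],[0,0,0],0.05]]'
python3 leaf.py | head -1
python3 -m pendant '[[[0,0,-0.02],[0,0,0],0.05],[[0,0,-0.05],[0,0,0],0.05],[[0,0,-0.06],[0,0,0],0.02],[[0,0,-0.06],[0,0,0],0],[[0,0,-0.06],[0,0,0],0],[[0,0,-0.06],[0,0,0],0],[[0,0,-0.06],[0,0,0],0],[[0,0,-0.06],[0,0,0],0]]'
python3 leaf.py | head -1
python3 - <<'E'
from h import *
s=capture('side');save(s,'g.png',(240,60,400,235),3.4)
E
```

```text
time: 16.0
tool_pos: [460.0, -76.1, 256.2]
tcp_rot: [-3.141, -0.0, 0.082]
contact_force: [0.2, -0.4, -0.3]
grip_width: 39.6
theta 0.27972971409301206 r 174.43488194721652 jy 1.4368897724612992
time: 16.67
tool_pos: [459.6, -76.3, 315.1]
tcp_rot: [-3.141, 0.002, 0.082]
contact_force: [-0.6, 0.2, -0.0]
grip_width: 14.5
theta 0.5673967195636359 r 199.27068813413797 jy 1.2573753163168782
```

View pics/g.png

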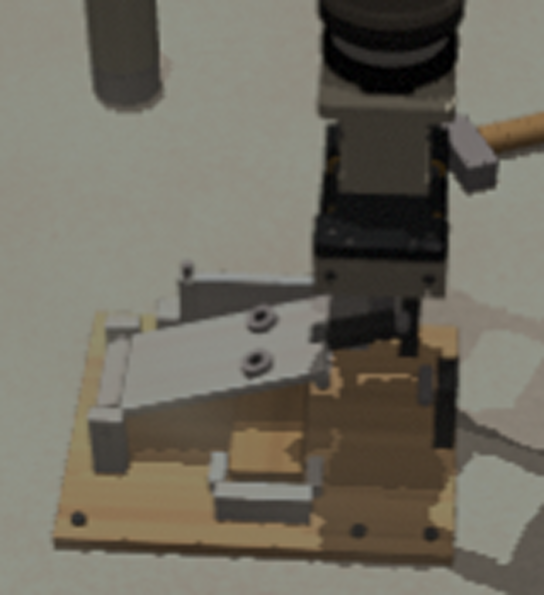

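The leaf rests at about 0.27 rad with the tongue free under the closing fingers. Pressing down from above.

```bash
python3 -m pendant '[[[0,0,0.02],[0,0,0],0],[[0,0,0.03],[0,0,0],0],[[0,0,0.037],[0,0,0],0],[[0,0,0.043],[0,0,0],0],[[0,0,0.049],[0,0,0],0],[[0,0,0.055],[0,0,0],0],[[0,0,0.06],[0,0,0],0],[[0,0,0.065],[0,0,0],0],[[0,0,0.068],[0,0,0],0],[[0,0,0.068],[0,0,0],0]]'
python3 -m pendant '[[[0,0,0.002],[0,0,0],0],[[0,0,0.004],[0,0,0],0],[[0,0,0.004],[0,0,0],0]]'
python3 -m pendant '[[[0,0,0.002],[0,0,0],0],[[0,0,0.003],[0,0,0],0],[[0,0,0.003],[0,0,0],0]]'
```

```text
time: 17.55
tool_pos: [459.7, -76.4, 247.5]
tcp_rot: [-3.141, 0.001, 0.082]
contact_force: [0.2, 0.1, 0.2]
grip_width: 0.6
time: 17.8
tool_pos: [459.9, -76.5, 244.0]
tcp_rot: [3.142, -0.0, 0.082]
contact_force: [-0.2, -0.2, 0.2]
grip_width: 0.6
time: 18.05
tool_pos: [459.9, -76.5, 241.6]
tcp_rot: [3.141, -0.001, 0.082]
contact_force: [-1.9, 0.6, 5.3]
grip_width: 0.1
```

```bash
python3 -m pendant '[[[0,0,0.001],[0,0,0],0],[[0,0,0.002],[0,0,0],0],[[0,0,0.002],[0,0,0],0]]'
python3 -m pendant '[[[0,0,0.001],[0,0,0],0],[[0,0,0.002],[0,0,0],0],[[0,0,0.002],[0,0,0],0]]'
python3 -m pendant '[[[0,0,0.001],[0,0,0],0],[[0,0,0.0015],[0,0,0],0],[[0,0,0.0015],[0,0,0],0]]'
```

```text
time: 18.3
tool_pos: [459.8, -76.5, 239.5]
tcp_rot: [3.141, -0.0, 0.082]
contact_force: [-1.1, 0.3, 3.5]
grip_width: 0.5
time: 18.55
tool_pos: [459.8, -76.4, 236.9]
tcp_rot: [-3.141, -0.0, 0.082]
contact_force: [-0.7, -0.2, 0.7]
grip_width: 0.4
time: 18.8
tool_pos: [459.8, -76.4, 235.3]
tcp_rot: [-3.141, 0.0, 0.082]
contact_force: [-0.2, 0.0, 1.0]
grip_width: 0.3
```

```bash
python3 -m pendant '[[[0,0,0.001],[0,0,0],0],[[0,0,0.002],[0,0,0],0],[[0,0,0.002],[0,0,0],0]]'
python3 -m pendant '[[[0,0,0.001],[0,0,0],0],[[0,0,0.0015],[0,0,0],0],[[0,0,0.0015],[0,0,0],0]]'
```

```text
time: 19.05
tool_pos: [459.8, -76.4, 233.4]
tcp_rot: [-3.141, 0.0, 0.082]
contact_force: [-0.0, -0.3, -0.1]
grip_width: 0.2
time: 19.3
tool_pos: [459.8, -76.4, 232.9]
tcp_rot: [3.141, -0.0, 0.082]
contact_force: [-2.4, 1.2, 10.6]
grip_width: 0.2
```

It meets the hard stop at exactly the predicted 233 mm. One slightly firmer push, then retreat and check.

```bash
python3 -m pendant '[[[0,0,0.001],[0,0,0],0],[[0,0,0.002],[0,0,0],0],[[0,0,0.002],[0,0,0],0]]'
python3 -m pendant '[[[0,0,-0.03],[0,0,0],0],[[0,0,-0.07],[0,0,0],0],[[0,0,-0.11],[0,0,0],0],[[0,0.04,-0.15],[0,0,0],0],[[0,0.08,-0.17],[0,0,0],0],[[0,0.12,-0.17],[0,0,0],0],[[0,0.16,-0.17],[0,0,0],0],[[0,0.2,-0.17],[0,0,0],0],[[0,0.2,-0.17],[0,0,0],0],[[0,0.2,-0.17],[0,0,0],0]]'
python3 - <<'E'
from h import *
s=capture('side');c=capture('top')
def crop(c,b,k): return cv2.resize(c['color'][b[1]:b[3],b[0]:b[2],::-1],None,fx=k,fy=k,interpolation=cv2.INTER_CUBIC)
cv2.imwrite('pics/i.png',np.hstack([crop(c,(190,130,490,300),1.7)[:289],crop(s,(245,100,385,230),2.22)[:289]][:1]) if 0 else np.hstack([crop(c,(355,150,485,295),3),crop(s,(245,95,385,240),3)]))
n=(527.5,-71.8)
for th in(0,.05):print(th,proj(s,[jig((100-r*np.cos(th),0,49+r*np.sin(th)),n) for r in(195,135)]).round(1).tolist())
for k in [c]:
    m=cv2.inRange(cv2.cvtColor(k['color'],cv2.COLOR_RGB2HSV),(8,70,60),(28,255,255))
    for q in cv2.findContours(m,0,1)[0]:
        if 500<cv2.contourArea(q)<3000:print(cv2.minAreaRect(q))
E
```

```text
time: 19.55
tool_pos: [459.7, -76.4, 232.4]
tcp_rot: [3.141, -0.001, 0.082]
contact_force: [-7.7, 2.2, 28.1]
grip_width: 0.4
time: 20.38
tool_pos: [475.8, -278.7, 399.4]
tcp_rot: [3.141, 0.0, 0.078]
contact_force: [-0.5, 0.5, -0.4]
grip_width: 0.5
0 [[362.4, 174.9], [334.7, 173.8]]
0.05 [[362.5, 171.6], [334.6, 171.5]]
((291.8017883300781, 258.24066162109375), (83.03793334960938, 13.576064109802246), 83.57124328613281)
((246.4561004638672, 229.2048797607422), (20.254480361938477, 35.27073287963867), 12.094758033752441)
((386.2098388671875, 230.1536865234375), (110.39314270019531, 34.09912109375), 85.79464721679688)
((462.0050964355469, 114.37808990478516), (45.72138214111328, 22.82716941833496), 76.4295654296875)
```

View pics/i.png

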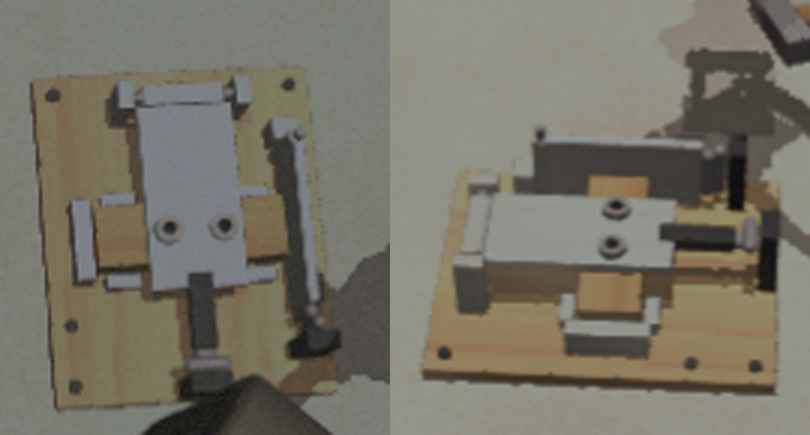

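The leaf is level with its nose under the catch, the gate is shut, the block is in place, and the offcut and strip are unmoved. Handing in.

```bash
python3 -c "
from plant import close_job;print(close_job())"
```

```text
the job is handed in; nothing more can be done
None
```

The job is done and handed in at about 20 s of the 72 s allowed; no verdict came back. I loaded the long block into the nest and pushed the gate shut. I swung the drill plate over by its tongue, let go at about 0.27 rad (tongue roughly 4–5 cm up), and pressed it home from above.

**Last checks**
- **Block:** it lies flat between the fences, with the stop and the gate at its ends. This was judged by eye in the final pictures, not measured.
- **Gate:** it stopped hard at the predicted shut position, with a push of up to about 30 N. A line fitted to its top edge gave 0.011 and 0.016 rad at two image thresholds. A third threshold, with fewer pixels, gave −0.027 rad. The final picture still shows it shut.
- **Drill plate:** the force fell away after the catch. It then met a hard stop at the predicted 233 mm tool height, with a highest reading of 28 N against the 70 N limit. The final picture shows it level with its nose under the catch.
- **Other pieces:** the short offcut and the thin strip were where they started. I did not measure the jar at the end, but the arm never went near it.
- **Robot:** it was clear of everything, with the force reading near zero.

**Disagreement:** the two cameras differed by up to about 7 mm on the jig's fences. I settled it by comparing the block with the fences in one view, just before lowering it.

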